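# Bridge the inspection stand with the straightedge and show a bracket to the camera

## Task

Set up a comparison shot on the inspection stand: lay the long metal straightedge bar across the two notched wooden posts, down in both notches and about centred, and let go of it. Then pick the taller of the two angle brackets out of the dark wooden tray and hold it in the air above the middle of the bar, upright, its bored face squarely towards the camera and the middle of that face level with the lens (foot pointing away from the camera). Finish while still holding it there, motionless and touching nothing but the gripper; leave the bar in its notches and everything else where it is.

Things in the scene. Friction and masses are not known exactly. Their poses are not given: they have to be found in the camera images.
- stand: Fixed stand. Origin: bench level, midway between its posts; x points to the camera, y along the line of posts. Steel base 90 x 290 x 10 mm. Wooden posts at y = +-110 mm, 56 (x) x 24 (y) mm; in each top a notch along y: floor 70 mm above the bench, 30 mm wide, flared cheeks up to 82 mm. Camera: black box 70 x 56 x 50 mm on a column at x = 195 mm, 150 to 200 mm up, looking back over the bar line.
- seat (a point): Point midway between the two notches, at the height of their floors (70 mm above the bench): where the centre of the bar's underside belongs.
- lens (a point): Centre of the camera's lens, 175 mm above the bench, 147 mm from the middle of the bar line, straight out along the stand's x. The camera looks horizontally from here towards the space above the middle of the bar.
- bar: Straightedge: plain aluminium bar 280 x 20 x 15 mm, about 0.23 kg, lying on the bench on a 20 mm wide face. Origin: centre of its underside; x along its length, y across its 20 mm width, z up. Seated in the notches, its underside is 70 mm and its top 85 mm above the bench.
- tray: Dark wooden tray fixed to the bench, 280 (x) x 150 (y) x 20 mm high, walls and floor 6 mm, one wall across the middle making two bays along x; an angle bracket stands in each bay. Origin: centre of its underside.
- bracket: Taller angle bracket, aluminium, 0.15 kg, standing on its foot. Upright plate 8 (x) x 70 (y) x 60 (z) mm, two dark 12 mm bores. Origin: underside, at the middle of the plate's thickness and width; x points out of the bored face to be shown, z up. Foot 8 mm thick reaches 40 mm to -x; rib in that corner up to 26 mm. Upper 30 mm of the plate clear. Its underside starts 6 mm above the bench.
- bracket_face (a point): Middle of the tall bracket's bored face: 4 mm along x and 30 mm up from its origin. To be held level with the lens, above the middle of the bar.
- bracket_toe (a point): End of the tall bracket's foot, 40 mm towards -x from its origin; must point away from the camera.
- short_bracket: The other angle bracket in the tray: same shape but only 50 mm wide and 36 mm high, without bores. Leave it alone. Origin as for the tall one.
- sander_a: Grey sanding block with cork sole, 110 x 65 x 40 mm, loose, at the left. Leave alone.
- sander_b: Another sanding block of the same kind, beyond the tray. Leave alone.
- offcut: Wooden offcut 160 x 35 x 18 mm, loose, at the left. Leave alone.
- driver: Screwdriver with blue handle, loose, at the right. Leave alone.
- tape: Roll of paper tape, 100 mm across, 25 mm high, lying flat at the left. Leave alone.
- jar: Small amber glass jar, 66 mm across, 80 mm high, beyond the tray. Leave alone.
Not all that is in view belongs to the job. Leave any pink or turquoise look-alike of the bracket alone.

How it is judged:
On the way:
1. the bar lies across both posts, down in both notches, about centred, and has been let go, while the tall bracket is still in the tray (x of bar in the frame of stand between -0.009 and 0.009 m and y of bar in the frame of stand between -0.03 and 0.03 m and z of bar in the frame of stand between 0.066 and 0.0735 m and angle between the x axis of bar and the y axis of stand, either way round below 0.06 rad and angle between bar's own z axis and vertical below 0.05 rad and contact force between the fingers and bar below 0.2 N and height (world z) of bracket below 0.03 m), for 0.2 s.
At the end, for the whole second after the job is handed in: Bar released in both notches, centred within 30 mm. Gripper holds the tall bracket still, touching neither bar nor stand: middle of its face within 20 mm of above the bar's middle and 15 mm of lens height, upright within 0.15 rad, bored face to the lens within 0.17 rad, foot away (x of bar in the frame of stand between -0.009 and 0.009 m and y of bar in the frame of stand between -0.03 and 0.03 m and z of bar in the frame of stand between 0.066 and 0.0735 m and angle between the x axis of bar and the y axis of stand, either way round below 0.06 rad and angle between bar's own z axis and vertical below 0.05 rad and contact force between the fingers and bar below 0.2 N and x of bracket_face in the frame of stand between -0.016 and 0.024 m and y of bracket_face in the frame of stand between -0.02 and 0.02 m and z of bracket_face in the frame of stand between 0.16 and 0.19 m and angle between bracket's own z axis and vertical below 0.15 rad and angle between the x axis of bracket and the x axis of stand, either way round below 0.17 rad and x of bracket_toe in the frame of stand below 0 m and contact force between the fingers and bracket above 1 N and contact force between bracket and stand below 0.1 N and contact force between bracket and bar below 0.1 N and linear speed of each of bracket, bar below 0.02 m/s); the arm keeps its last pose, push and grip.
It fails at once if the short bracket or another bystander is disturbed (moved more than 30 mm) (distance of any of short_bracket, sander_a, sander_b, offcut, driver, tape, jar from where it was at the start of the episode above 0.03 m).
It also fails if it takes over 59 s, if anything falls off the work surface, if the arm or the gripper's body presses on something with over 40 N, if the wrist force passes 120 N, or if a joint passes its speed limit or range.

## Robot

A 6-joint arm with a two-finger parallel gripper is mounted at the origin on the work surface. World frame = base frame: x ahead of the robot, y to its left, z up, the work surface at z = 0. Lengths are in m, angles in rad, forces in N, time in s.
With the tool pointing down it reaches from about 0.25 to 0.725 m from the base axis. Payload 4 kg.
Tool frame: the origin (TCP) lies on the centre line of the jaws, within the pads' length; the fingertips stand 14 mm ahead of it and the grasp point (between the pads) lies 5 mm behind it; z points along the fingers, x is the direction in which the jaws open and shut, and the axes are right-handed (so a half turn about z gives the same grasp; the last joint's range is limited). The gripper opens to 85 mm and grips with 20 to 120 N. Pads are 22 mm wide; open, the fingers measure 114 mm over their backs; the gripper's body (76 mm by 85 mm) begins 54 mm behind the grasp point. The pads swing forward as they close: fully open they stand 13 mm farther back than shut.
Start: joints at [-1.317, 0.241, 0.005, 1.335, 0, 1.571], TCP at [0.126, -0.484, 0.245] pointing down, gripper open.
Joint ranges: [-2.72, 2.72], [-1.05, 1.87], [-1.09, 1.28], [-1.99, 2.15], [-1.42, 1.44], [-3.14, 3.14]. Speed limits (rad/s): [2.79, 2.79, 3.14, 3.14, 3.14, 3.14].

## Interface

Orientations are given as a unit quaternion [x, y, z, w].
In Python, from workcell import bot gives the robot as it stands.
- The arm moves only by the tool play_rows, never from a script. Its argument "motion" is a list of rows, each an object with "fingers": the closure, from -1 (fully open) to 1 (shut), so that 0 is half open; "translation": the shift along the tool's x, y, z in cm, a list of three; "roll": the turn about the tool's z in degrees. A call has 1 to 20 rows; each row is the pose to reach, as a shift and turn from the pose commanded when the call began, along the tool's axes at that moment; what a row does not reach only later rows make up. A row lasts 1/12 s, in which the tool goes at most 41.7 mm and 7.16 degrees, less where a joint would pass 70% of its speed; a pose out of reach is approached as far as the arm can. A call with a gripper value outside its range is refused whole. The fingers move at their own pace and stop on an object; the grip force is fixed at half the most. Time passes only in rows, so rows that repeat a pose let the fingers close. It gives the time, the measured TCP pose, the force and the opening at its end, in the units of the state.
- bot.get_obs(): the state, without advancing time (a new reading comes with each control period).
- bot.camera(name): name is "scene" or "top" or "wrist"; returns a dict with "pixels" (480x640x3 uint8, red, green, blue), "intrinsics" (3x3 intrinsics, pixels), "world_to_cam" (4x4, takes a point from world to camera coordinates). Camera axes: x right, y down, z forward; pixel columns grow to the right and rows downward; lengths in m; the calibration is good to about 2 mm. A picture is of the moment at which its call begins. There is no depth.
- bot.job_done(): hands the job in, once; it reports no verdict.
The state is a dict: "clock": time; "joint_pos": joint angles; "joint_vel": joint speeds; "tau": joint torques, N m; "eef_pos": TCP position; "tool_rot": TCP orientation; "ft_force": force on the tool from outside, world axes, zero at the start; "ft_torque": the same for the moment, N m; "grip_width": finger opening in m.
Only numpy, scipy, OpenCV 4.12 (cv2) and the standard library are available. Lean on these libraries where they do the work, as an engineer would, in place of code of your own. Each camera call takes 0.05 s, during which the arm holds its last target. There are 200 camera calls.

## Working session

There is one attempt and no reset: what is moved stays moved. The work goes in short steps, Python scripts to look and compute and a tool call to move; the robot and the scene stay as the last step left them, time stands still between calls to the robot, and variables do not carry over. Pictures are saved under pics/ and viewed, about 8 in all and at most 12, crops included, and the job is handed in when it is done.

Besides the shell and the picture viewer there is one more tool, called after "Emit:" as name([rows], argument=value, ...), one row to a line, values as JSON. play_rows: Moves the arm, as the interface text tells. Its arguments: {"type":"object","properties":{"motion":{"type":"array","items":{"type":"object","properties":{"fingers":{"type":"number"},"translation":{"type":"array","items":{"type":"number"}},"roll":{"type":"number"}}}}},"required":["motion"]}

```bash
mkdir -p pics; python3 - <<'E'
from workcell import bot
import cv2,numpy as np,pickle
d={}
for n in("top","scene"):
    c=bot.camera(n);d[n]=c
    cv2.imwrite(f"pics/{n}0.png",c["pixels"][...,::-1])
    print(n,np.round(c["intrinsics"],1).tolist(),np.round(c["world_to_cam"],3).tolist())
pickle.dump(d,open("cams.pkl","wb"))
o=bot.get_obs();print(o)
E
```

```text
top [[587.1, 0.0, 317.6], [0.0, 587.1, 246.8], [0.0, 0.0, 1.0]] [[0.021, -1.0, -0.01, 0.009], [-0.995, -0.02, -0.095, 0.537], [0.095, 0.012, -0.995, 1.584], [0.0, 0.0, 0.0, 1.0]]
scene [[475.1, 0.0, 314.1], [0.0, 475.1, 236.3], [0.0, 0.0, 1.0]] [[0.641, 0.767, -0.001, -0.375], [0.599, -0.501, -0.625, -0.238], [-0.48, 0.4, -0.781, 1.495], [0.0, 0.0, 0.0, 1.0]]
{'clock': 0.1, 'joint_pos': array([-1.31702446e+00,  2.41344397e-01,  3.84127876e-03,  1.33519648e+00,
       -2.76817181e-05,  1.57081438e+00]), 'joint_vel': array([ 9.43342776e-04, -1.22799665e-03,  2.79323058e-03, -5.76611663e-05,
       -3.67244604e-05, -3.91263615e-04]), 'tau': array([-1.41512795e-03, -3.73138797e+01,  2.53009933e+01,  1.08770849e-02,
       -8.61038984e-05,  5.66486037e-06]), 'eef_pos': array([ 0.12538347, -0.4834593 ,  0.24449183]), 'tool_rot': array([ 7.90897660e-01, -6.11947699e-01, -7.61127725e-04, -5.71391680e-04]), 'ft_force': array([ 0.62717344, -0.44361447, -0.06950506]), 'ft_torque': array([-0.00181786,  0.01722979, -0.0291884 ]), 'grip_width': 0.08545849680307402}
```

View pics/top0.png

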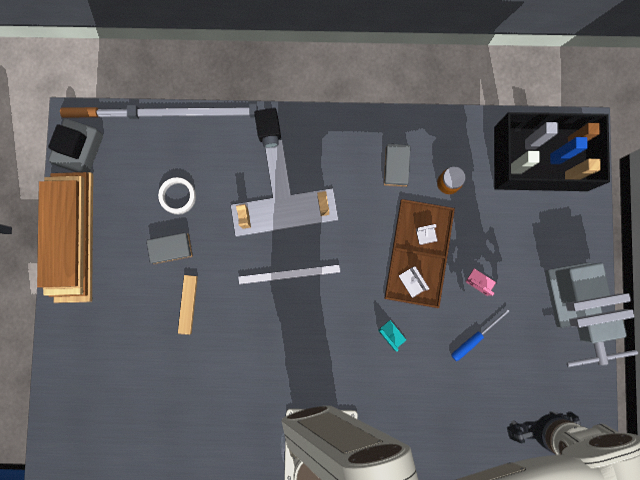

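View pics/scene0.png

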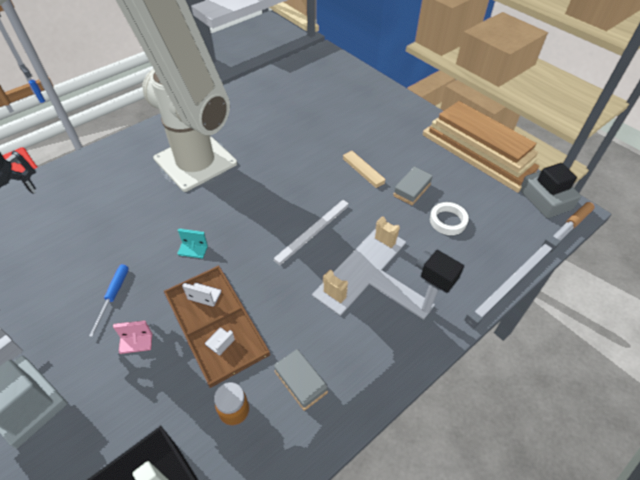

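The top view shows the bar from (239,280) to (340,268), the stand posts at (242,215) and (323,203), and the tall bracket at (413,282). The scene view shows the tall bracket's bores at (203,294). I'll zoom in next.

```bash
cat >h.py <<'E'
import numpy as np,cv2,pickle
def ray(c,uv,z):
    K=c["intrinsics"];T=c["world_to_cam"];R=T[:3,:3];t=T[:3,3]
    o=-R.T@t;d=R.T@np.linalg.inv(K)@np.array([uv[0],uv[1],1.]);return o+d*(z-o[2])/d[2]
def proj(c,p):
    q=c["world_to_cam"]@np.append(p,1);q=c["intrinsics"]@q[:3];return q[:2]/q[2]
E
python3 - <<'E'
import pickle,cv2,numpy as np
d=pickle.load(open("cams.pkl","rb"))
t=d["top"]["pixels"][...,::-1];s=d["scene"]["pixels"][...,::-1]
def z(im,x,y,w,h,W,H): return cv2.resize(im[y:y+h,x:x+w],(W,H),interpolation=cv2.INTER_CUBIC)
a=z(t,225,180,125,112,625,560)  # x5
cv2.imwrite("pics/cropA.png",a)
b=np.hstack([z(t,380,195,80,115,400,575),z(s,160,262,80,115,400,575)])
cv2.imwrite("pics/cropB.png",b)
E
```

```text
(no output)
```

View pics/cropA.png

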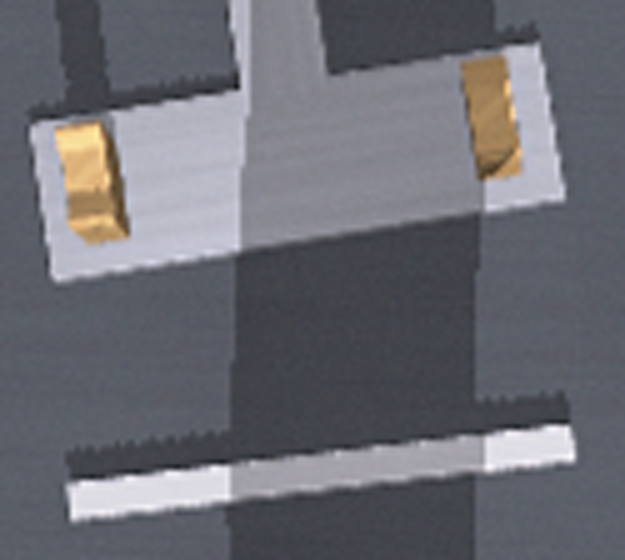

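View pics/cropB.png

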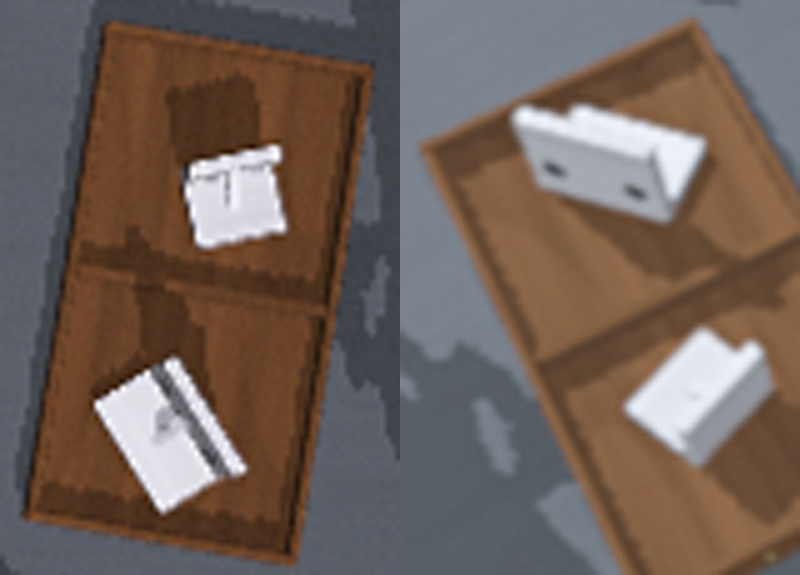

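Crop A (×5, offset 225,180) gives the bar's top corners at about (66,483), (574,424), (577,461) and (70,521), and the base corners at (30,124), (542,44), (565,199) and (54,281). Crop B (×5, offset 380,195) shows the tall plate's top strip running from (172,360) to (238,472), with the foot to its lower left and the bored face to its upper right.

```bash
python3 - <<'E'
from h import *
np.set_printoptions(precision=4,suppress=True)
d=pickle.load(open("cams.pkl","rb"));t=d["top"];s=d["scene"]
print("top cam at",-t["world_to_cam"][:3,:3].T@t["world_to_cam"][:3,3])
def W(pts,ox,oy,z,c=t): return np.array([ray(c,((x+.5)/5-.5+ox,(y+.5)/5-.5+oy),z) for x,y in pts])
def rep(n,P):
    L=[np.linalg.norm(P[i]-P[(i+1)%4]) for i in range(4)]
    print(n,P.mean(0),"sides",np.array(L)); return P
A=rep("base",W([(30,124),(542,44),(565,199),(54,281)],225,180,.010))
y=(A[0]+A[3]-A[1]-A[2]);print(" stand y ang",np.degrees(np.arctan2(y[1],y[0])))
x=(A[0]+A[1]-A[2]-A[3]);print(" stand x ang",np.degrees(np.arctan2(x[1],x[0])))
B=rep("bar",W([(66,483),(574,424),(577,461),(70,521)],225,180,.015))
y=(B[0]+B[3]-B[1]-B[2]);print(" bar ang",np.degrees(np.arctan2(y[1],y[0])))
P=rep("platetop",W([(166,362),(179,357),(246,468),(231,476)],380,195,.066))
e=P[2]+P[3]-P[0]-P[1];print(" plate dir",np.degrees(np.arctan2(e[1],e[0])))
F=W([(94,404),(163,513)],380,195,.014);print("foot toe corners",F,np.linalg.norm(F[0]-F[1]))
e=F[1]-F[0];print(" toe dir",np.degrees(np.arctan2(e[1],e[0])))
T=rep("tray",W([(107,22),(372,66),(294,565),(25,518)],380,195,.02))
# scene check: reproject & plate top edges
a=W([(513,108),(658,155)],160-80,262,.066,s); print("scene plate top",a,np.linalg.norm(a[0]-a[1]))
for n,p in(("bar",B.mean(0)),("base",A.mean(0)),("plate",P.mean(0))): print(n,"scene px",proj(s,p))
E
```

```text
top cam at [0.3845 0.0012 1.6275]
base [0.634  0.1161 0.01  ] sides [0.2893 0.0883 0.2875 0.0894]
 stand y ang 100.21878450026819
 stand x ang 10.006578969030924
bar [0.4611 0.098  0.015 ] sides [0.2813 0.0204 0.2804 0.021 ]
 bar ang 97.87584618624217
platetop [ 0.4562 -0.255   0.066 ] sides [0.0074 0.0683 0.0091 0.0691]
 plate dir -149.13649445839533
foot toe corners [[ 0.4637 -0.2025  0.014 ]
 [ 0.4049 -0.2407  0.014 ]] 0.07010631462618297
 toe dir -147.02521891650608
tray [ 0.5267 -0.2591  0.02  ] sides [0.1479 0.2784 0.148  0.2778]
scene plate top [[ 0.423  -0.2739  0.066 ]
 [ 0.4896 -0.235   0.066 ]] 0.07718621146929787
bar scene px [312.6032 229.0195]
base scene px [360.7085 266.2908]
plate scene px [196.3638 287.9688]
```

Every measured size matches the given ones to within 2 mm. Next I move above the bar.

```bash
cat >>h.py <<'E'
from scipy.spatial.transform import Rotation as Ro
def go(x,y,z,ang):
    from workcell import bot
    o=bot.get_obs();R=Ro.from_quat(o["tool_rot"]).as_matrix()
    t=R.T@(np.array([x,y,z])-o["eef_pos"])*100
    a=np.degrees(np.arctan2(R[1,0],R[0,0]));r=-((ang-a+180)%360-180)
    print("t",o["clock"],"pos",np.round(o["eef_pos"],4),"ang %.2f"%a,"tilt %.4f"%np.hypot(*R[:2,2]),"w %.4f"%o["grip_width"],"F",np.round(o["ft_force"],1))
    print("-> cm",np.round(t,2),"roll %.2f"%r)
E
python3 -c "
from h import *
go(.461,.098,.20,7.9)"
```

```text
t 0.1 pos [ 0.1254 -0.4835  0.2445] ang -75.46 tilt 0.0019 w 0.0855 F [ 0.6 -0.4 -0.1]
-> cm [-47.85 -47.08   4.54] roll -83.36
```

Emit:
play_rows([
  {"translation": [-47.85, -47.08, 4.5], "roll": -83.4, "fingers": -1},
  {"translation": [-47.85, -47.08, 4.5], "roll": -83.4, "fingers": -1},
  {"translation": [-47.85, -47.08, 4.5], "roll": -83.4, "fingers": -1},
  {"translation": [-47.85, -47.08, 4.5], "roll": -83.4, "fingers": -1},
  {"translation": [-47.85, -47.08, 4.5], "roll": -83.4, "fingers": -1},
  {"translation": [-47.85, -47.08, 4.5], "roll": -83.4, "fingers": -1},
  {"translation": [-47.85, -47.08, 4.5], "roll": -83.4, "fingers": -1},
  {"translation": [-47.85, -47.08, 4.5], "roll": -83.4, "fingers": -1},
  {"translation": [-47.85, -47.08, 4.5], "roll": -83.4, "fingers": -1},
  {"translation": [-47.85, -47.08, 4.5], "roll": -83.4, "fingers": -1},
  {"translation": [-47.85, -47.08, 4.5], "roll": -83.4, "fingers": -1},
  {"translation": [-47.85, -47.08, 4.5], "roll": -83.4, "fingers": -1},
  {"translation": [-47.85, -47.08, 4.5], "roll": -83.4, "fingers": -1},
  {"translation": [-47.85, -47.08, 4.5], "roll": -83.4, "fingers": -1},
  {"translation": [-47.85, -47.08, 4.5], "roll": -83.4, "fingers": -1},
  {"translation": [-47.85, -47.08, 4.5], "roll": -83.4, "fingers": -1},
  {"translation": [-47.85, -47.08, 4.5], "roll": -83.4, "fingers": -1},
  {"translation": [-47.85, -47.08, 4.5], "roll": -83.4, "fingers": -1},
  {"translation": [-47.85, -47.08, 4.5], "roll": -83.4, "fingers": -1},
  {"translation": [-47.85, -47.08, 4.5], "roll": -83.4, "fingers": -1},
])

```text
clock: 1.77
eef_pos: [0.4602, 0.0963, 0.2001]
tool_rot: [0.998, 0.069, -0.001, 0.0]
ft_force: [0.0, -0.0, 0.6]
grip_width: 0.0853
```

```bash
python3 - <<'E'
from h import *
from workcell import bot
go(.461,.098,.016,7.9)
c=bot.camera("wrist");im=c["pixels"][...,::-1].copy();pickle.dump(c,open("w1.pkl","wb"))
cv2.imwrite("pics/w1.png",im)
E
```

```text
t 1.7667 pos [0.4602 0.0963 0.2001] ang 7.88 tilt 0.0016 w 0.0853 F [ 0.  -0.   0.6]
-> cm [ 0.13 -0.17 18.4 ] roll -0.02
```

View pics/w1.png

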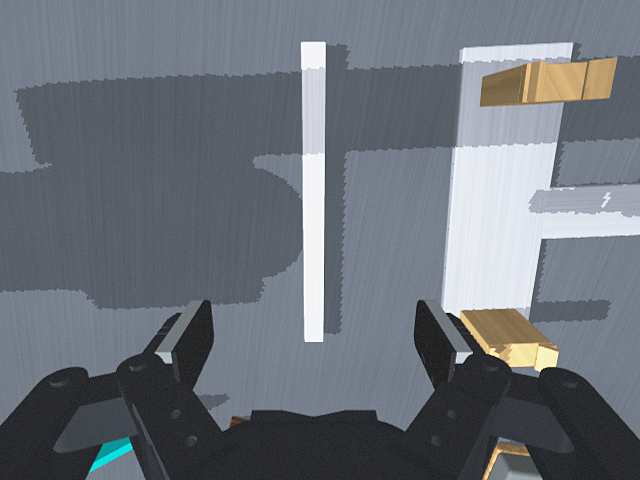

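The wrist view shows the bar's top face with corners (302,42), (326,42), (323,342) and (304,342). The base's near edge runs from (461,48) to (444,308), with its far corner at (574,43).

```bash
python3 - <<'E'
from h import *
np.set_printoptions(precision=4,suppress=True)
c=pickle.load(open("w1.pkl","rb"))
B=np.array([ray(c,p,.015) for p in [(302,42),(326,42),(323,342),(304,342)]])
m=B.mean(0);y=B[0]+B[1]-B[2]-B[3];print("bar",m,np.degrees(np.arctan2(y[1],y[0])),[np.linalg.norm(B[i]-B[i-1]) for i in range(4)])
A=[ray(c,p,.01) for p in [(461,48),(574,43),(444,308)]];y=A[0]-A[2];print("base",A,np.degrees(np.arctan2(y[1],y[0])))
g=.634,.1161;a=np.radians(10.1);X=np.array([np.cos(a),np.sin(a)]);Y=np.array([-X[1],X[0]])
for sx,sy in((-.045,.145),(.045,.145)): print("expected corner",g+sx*X+sy*Y)
# notch floor corners projected
g=np.array(g)
for sx in(-.028,-.015,.015,.028):
  print([np.round(proj(c,[*(g+sx*X+sy*Y),.082]),0).tolist() for sy in(.122,.098)])
E
```

```text
bar [0.461  0.0986 0.015 ] 97.77019833991177 [np.float64(0.27951343824498587), np.float64(0.01921240727442704), np.float64(0.27950810788813457), np.float64(0.019866805836652252)]
base [array([0.5616, 0.2501, 0.01  ]), array([0.6517, 0.2662, 0.01  ]), array([0.6076, 0.0152, 0.01  ])] 101.07472147613034
expected corner [0.5643 0.251 ]
expected corner [0.6529 0.2667]
[[534.0, 63.0], [529.0, 103.0]]
[[555.0, 62.0], [548.0, 102.0]]
[[602.0, 60.0], [594.0, 100.0]]
[[623.0, 59.0], [614.0, 99.0]]
```

Emit:
play_rows([
  {"translation": [0.1, -0.2, 4], "roll": 0, "fingers": -1},
  {"translation": [0.1, -0.2, 8], "roll": 0, "fingers": -1},
  {"translation": [0.1, -0.2, 12], "roll": 0, "fingers": -1},
  {"translation": [0.1, -0.2, 15], "roll": 0, "fingers": -1},
  {"translation": [0.1, -0.2, 17], "roll": 0, "fingers": -1},
  {"translation": [0.1, -0.2, 17.6], "roll": 0, "fingers": -1},
  {"translation": [0.1, -0.2, 17.6], "roll": 0, "fingers": -1},
  {"translation": [0.1, -0.2, 17.6], "roll": 0, "fingers": -1},
])

```text
clock: 2.48
eef_pos: [0.4625, 0.0988, 0.0254]
tool_rot: [0.998, 0.068, 0.001, -0.0]
ft_force: [-0.2, 1.6, 0.3]
grip_width: 0.085
```

```bash
python3 -c "
from h import *
go(.461,.0983,.017,7.8)"
```

```text
t 2.4833 pos [0.4625 0.0988 0.0254] ang 7.85 tilt 0.0012 w 0.0850 F [-0.2  1.6  0.3]
-> cm [-0.15  0.03  0.84] roll 0.05
```

Emit:
play_rows([
  {"translation": [-0.1, 0, 0.4], "roll": 0, "fingers": -1},
  {"translation": [-0.1, 0, 0.8], "roll": 0, "fingers": -1},
  {"translation": [-0.1, 0, 0.8], "roll": 0, "fingers": 0.2},
  {"translation": [-0.1, 0, 0.8], "roll": 0, "fingers": 0.4},
  {"translation": [-0.1, 0, 0.8], "roll": 0, "fingers": 1},
  {"translation": [-0.1, 0, 0.8], "roll": 0, "fingers": 1},
  {"translation": [-0.1, 0, 0.8], "roll": 0, "fingers": 1},
  {"translation": [-0.1, 0, 0.8], "roll": 0, "fingers": 1},
  {"translation": [-0.1, 0, 0.8], "roll": 0, "fingers": 1},
  {"translation": [-0.1, 0, 0.8], "roll": 0, "fingers": 1},
  {"translation": [-0.1, 0, 0.8], "roll": 0, "fingers": 1},
  {"translation": [-0.1, 0, 0.8], "roll": 0, "fingers": 1},
])

```text
clock: 3.48
eef_pos: [0.4611, 0.0995, 0.0167]
tool_rot: [0.998, 0.069, 0.0, -0.0]
ft_force: [-1.0, 0.6, 6.1]
grip_width: 0.0183
```

```bash
python3 -c "
from h import *
go(.461,.0983,.17,7.8)"
```

```text
t 3.4833 pos [0.4611 0.0995 0.0167] ang 7.94 tilt 0.0006 w 0.0183 F [-1.   0.6  6.1]
-> cm [ -0.02   0.11 -15.33] roll 0.14
```

Emit:
play_rows([
  {"translation": [0, 0, -2], "roll": 0, "fingers": 1},
  {"translation": [0, 0, -5], "roll": 0, "fingers": 1},
  {"translation": [0, 0, -9], "roll": 0, "fingers": 1},
  {"translation": [0, 0, -12], "roll": 0, "fingers": 1},
  {"translation": [2, 0, -14], "roll": 0, "fingers": 1},
  {"translation": [5, 0.5, -14], "roll": -1, "fingers": 1},
  {"translation": [8, 0.7, -14], "roll": -2, "fingers": 1},
  {"translation": [11, 0.8, -14], "roll": -2.3, "fingers": 1},
  {"translation": [14, 0.8, -14], "roll": -2.3, "fingers": 1},
  {"translation": [16, 0.8, -14], "roll": -2.3, "fingers": 1},
  {"translation": [17.2, 0.8, -14], "roll": -2.3, "fingers": 1},
  {"translation": [17.2, 0.8, -14], "roll": -2.3, "fingers": 1},
  {"translation": [17.2, 0.8, -14], "roll": -2.3, "fingers": 1},
  {"translation": [17.2, 0.8, -14], "roll": -2.3, "fingers": 1},
])

```text
clock: 4.65
eef_pos: [0.631, 0.115, 0.1552]
tool_rot: [0.996, 0.089, -0.001, 0.0]
ft_force: [-0.3, 0.9, -2.4]
grip_width: 0.0183
```

```bash
python3 - <<'E'
from h import *
from workcell import bot
go(.6325,.1158,.105,10.2)
d={n:bot.camera(n) for n in("wrist","top")}
pickle.dump(d,open("w2.pkl","wb"))
cv2.imwrite("pics/w2.png",d["wrist"]["pixels"][...,::-1])
E
```

```text
t 4.65 pos [0.631  0.115  0.1552] ang 10.24 tilt 0.0029 w 0.0183 F [-0.3  0.9 -2.4]
-> cm [ 0.18 -0.05  5.02] roll 0.04
```

View pics/w2.png

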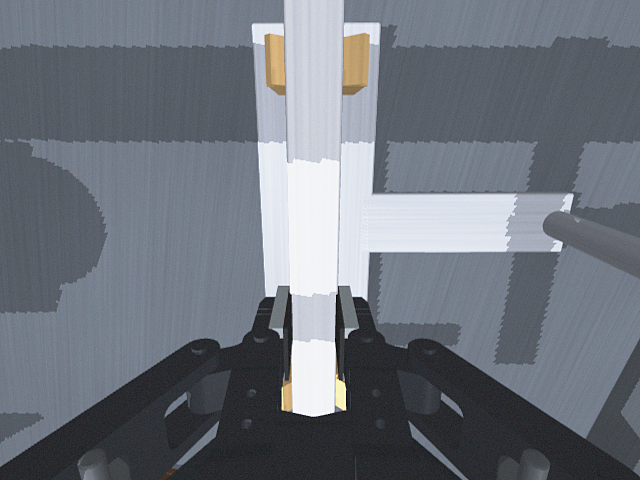

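The far post's top outer corners are at about (266,34) and (369,34). The base's far corners are at (252,24) and (381,24), and the base's left edge runs down to (266,297).

```bash
python3 - <<'E'
from h import *
np.set_printoptions(precision=4,suppress=True)
d=pickle.load(open("w2.pkl","rb"));c=d["wrist"]
def r(p,z): return ray(c,p,z)
a,b=r((266,34),.082),r((369,34),.082);print("post",a,b,np.linalg.norm(a-b),"mid",(a+b)/2)
a,b=r((252,24),.01),r((381,24),.01);e=r((266,297),.01);print("base",a,b,np.linalg.norm(a-b),"mid",(a+b)/2,"edge ang",np.degrees(np.arctan2(*(a-e)[[1,0]])))
th=np.radians(10.2);Y=np.array([-np.sin(th),np.cos(th)])
print("stand from post",((a+b)/2)[:2]-.145*Y,(( r((266,34),.082)+r((369,34),.082))/2)[:2]-.122*Y)
p,q=r((285,5),.1535),r((341,5),.1535);print("bar far pts",p,q,np.linalg.norm(p-q))
p2,q2=r((288,200),.1535),r((339.5,200),.1535);v=(p+q-p2-q2);print("bar ang",np.degrees(np.arctan2(v[1],v[0])),(p2+q2)/2)
go(0,0,0,0)
E
```

```text
post [0.5861 0.2321 0.082 ] [0.638  0.2414 0.082 ] 0.05268241923179131 mid [0.6121 0.2368 0.082 ]
base [0.5644 0.2504 0.01  ] [0.6518 0.2661 0.01  ] 0.08888204525021033 mid [0.6081 0.2582 0.01  ] edge ang 100.4748276838451
stand from post [0.6338 0.1155] [0.6337 0.1167]
bar far pts [0.6024 0.2276 0.1535] [0.6202 0.2308 0.1535] 0.01806787384510916
bar ang 100.44611702373066 [0.6229 0.1663 0.1535]
t 4.75 pos [0.6311 0.1151 0.156 ] ang 10.25 tilt 0.0015 w 0.0187 F [-0.2 -0.4 -1.1]
-> cm [-64.13   0.09  15.7 ] roll 10.25
```

Emit:
play_rows([
  {"translation": [0.2, -0.1, 1], "roll": 0, "fingers": 1},
  {"translation": [0.2, -0.1, 2.5], "roll": 0, "fingers": 1},
  {"translation": [0.2, -0.1, 4], "roll": 0, "fingers": 1},
  {"translation": [0.2, -0.1, 5], "roll": 0, "fingers": 1},
  {"translation": [0.2, -0.1, 5.8], "roll": 0, "fingers": 1},
  {"translation": [0.2, -0.1, 6.3], "roll": 0, "fingers": 1},
  {"translation": [0.2, -0.1, 6.5], "roll": 0, "fingers": 1},
  {"translation": [0.2, -0.1, 6.5], "roll": 0, "fingers": 1},
  {"translation": [0.2, -0.1, 6.5], "roll": 0, "fingers": 1},
])

```text
clock: 5.5
eef_pos: [0.6345, 0.1166, 0.0919]
tool_rot: [0.996, 0.089, 0.001, -0.0]
ft_force: [-0.0, -0.5, -1.3]
grip_width: 0.0183
```

```bash
python3 -c "
from h import *
go(.633,.1165,.0868,10.25)"
```

```text
t 5.5 pos [0.6345 0.1166 0.0919] ang 10.24 tilt 0.0011 w 0.0183 F [-0.  -0.5 -1.3]
-> cm [-0.15 -0.01  0.51] roll -0.01
```

Emit:
play_rows([
  {"translation": [-0.1, 0, 0.2], "roll": 0, "fingers": 1},
  {"translation": [-0.1, 0, 0.4], "roll": 0, "fingers": 1},
  {"translation": [-0.1, 0, 0.5], "roll": 0, "fingers": 1},
  {"translation": [-0.1, 0, 0.5], "roll": 0, "fingers": 1},
  {"translation": [-0.1, 0, 0.5], "roll": 0, "fingers": 1},
  {"translation": [-0.1, 0, 0.5], "roll": 0, "fingers": 1},
])

```text
clock: 6.0
eef_pos: [0.6332, 0.1164, 0.0867]
tool_rot: [0.996, 0.089, 0.0, -0.0]
ft_force: [-1.3, -0.9, 1.4]
grip_width: 0.0183
```

```bash
python3 -c "
from h import *
go(.633,.1165,.0868,10.25)"
```

```text
t 6.0 pos [0.6332 0.1164 0.0867] ang 10.24 tilt 0.0005 w 0.0183 F [-1.3 -0.9  1.4]
-> cm [-0.02 -0.01 -0.01] roll -0.01
```

Emit:
play_rows([
  {"translation": [0, 0, 0], "roll": 0, "fingers": 0.5},
  {"translation": [0, 0, 0], "roll": 0, "fingers": 0},
  {"translation": [0, 0, 0], "roll": 0, "fingers": -0.5},
  {"translation": [0, 0, 0], "roll": 0, "fingers": -0.5},
  {"translation": [0, 0, 0], "roll": 0, "fingers": -0.5},
  {"translation": [0, 0, 0], "roll": 0, "fingers": -0.5},
  {"translation": [0, 0, -3], "roll": 0, "fingers": -0.5},
  {"translation": [0, 0, -7], "roll": 0, "fingers": -0.5},
  {"translation": [0, 0, -11], "roll": 0, "fingers": -0.5},
  {"translation": [0, 0, -14], "roll": 0, "fingers": -0.5},
  {"translation": [0, 0, -15], "roll": 0, "fingers": -0.5},
  {"translation": [0, 0, -15], "roll": 0, "fingers": -0.5},
  {"translation": [0, 0, -15], "roll": 0, "fingers": -0.5},
])

```text
clock: 7.08
eef_pos: [0.6331, 0.1164, 0.236]
tool_rot: [0.996, 0.089, 0.0, -0.0]
ft_force: [0.1, -0.3, -0.3]
grip_width: 0.0641
```

```bash
python3 - <<'E'
from h import *
from workcell import bot
go(.4565,-.2545,.20,-58)
d={n:bot.camera(n) for n in("wrist","top")}
pickle.dump(d,open("w3.pkl","wb"))
cv2.imwrite("pics/w3.png",d["wrist"]["pixels"][...,::-1])
E
```

```text
t 7.0833 pos [0.6331 0.1164 0.236 ] ang 10.24 tilt 0.0004 w 0.0641 F [ 0.1 -0.3 -0.3]
-> cm [-23.98  33.36   3.59] roll 68.24
```

View pics/w3.png

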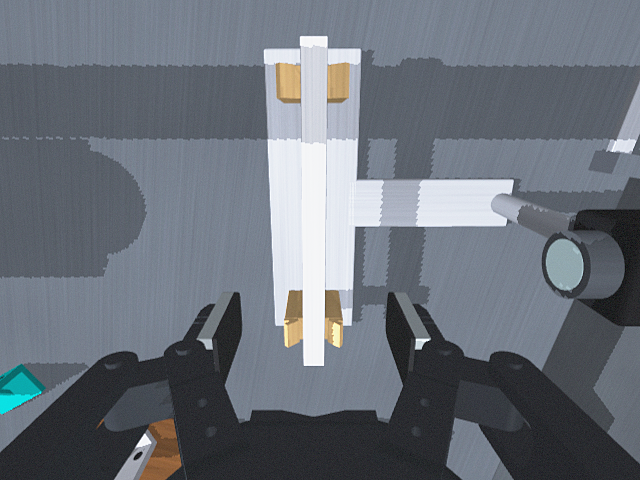

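The bar lies in both notches, with its ends at (314,36) and (314,365). The lens glass is at about (562,265).

```bash
python3 - <<'E'
from h import *
np.set_printoptions(precision=4,suppress=True)
c=pickle.load(open("w3.pkl","rb"))["wrist"]
B=np.array([ray(c,p,.085) for p in [(300,36),(328,36),(324,365),(303,366)]])
m=B.mean(0);y=B[0]+B[1]-B[2]-B[3];print("bar",m,np.degrees(np.arctan2(y[1],y[0])),[np.linalg.norm(B[i]-B[i-1]) for i in range(4)])
l=ray(c,(562,265),.175);print("lens",l,"bearing",np.degrees(np.arctan2(*(l-m)[[1,0]])),np.linalg.norm((l-m)[:2]))
E
```

```text
bar [0.6347 0.1161 0.085 ] 100.1421665879386 [np.float64(0.27959214204303756), np.float64(0.01989182627077319), np.float64(0.27848637487255684), np.float64(0.020080795717656835)]
lens [0.7775 0.1431 0.175 ] bearing 10.692996931478223 0.14536005518252892
```

Emit:
play_rows([
  {"translation": [-24, 33.4, 0], "roll": 68.2, "fingers": -0.5},
  {"translation": [-24, 33.4, 0], "roll": 68.2, "fingers": -0.5},
  {"translation": [-24, 33.4, 0], "roll": 68.2, "fingers": -0.5},
  {"translation": [-24, 33.4, 0], "roll": 68.2, "fingers": -0.5},
  {"translation": [-24, 33.4, 0], "roll": 68.2, "fingers": -0.5},
  {"translation": [-24, 33.4, 0], "roll": 68.2, "fingers": -0.5},
  {"translation": [-24, 33.4, 0], "roll": 68.2, "fingers": -0.5},
  {"translation": [-24, 33.4, 0], "roll": 68.2, "fingers": -0.5},
  {"translation": [-24, 33.4, 2], "roll": 68.2, "fingers": -0.5},
  {"translation": [-24, 33.4, 4], "roll": 68.2, "fingers": -0.5},
  {"translation": [-24, 33.4, 4], "roll": 68.2, "fingers": -0.5},
  {"translation": [-24, 33.4, 4], "roll": 68.2, "fingers": -0.5},
  {"translation": [-24, 33.4, 4], "roll": 68.2, "fingers": -0.5},
  {"translation": [-24, 33.4, 4], "roll": 68.2, "fingers": -0.5},
  {"translation": [-24, 33.4, 4], "roll": 68.2, "fingers": -0.5},
])

```text
clock: 8.43
eef_pos: [0.4574, -0.2539, 0.1967]
tool_rot: [0.875, -0.483, 0.0, -0.0]
ft_force: [0.0, -0.4, -0.6]
grip_width: 0.0644
```

```bash
python3 - <<'E'
from h import *
from workcell import bot
go(.4565,-.2545,.08,-58)
c=bot.camera("wrist")
pickle.dump(c,open("w4.pkl","wb"))
cv2.imwrite("pics/w4.png",c["pixels"][...,::-1])
E
```

```text
t 8.4333 pos [ 0.4574 -0.2539  0.1967] ang -57.81 tilt 0.0009 w 0.0644 F [ 0.  -0.4 -0.6]
-> cm [ 0.    0.12 11.67] roll 0.19
```

View pics/w4.png

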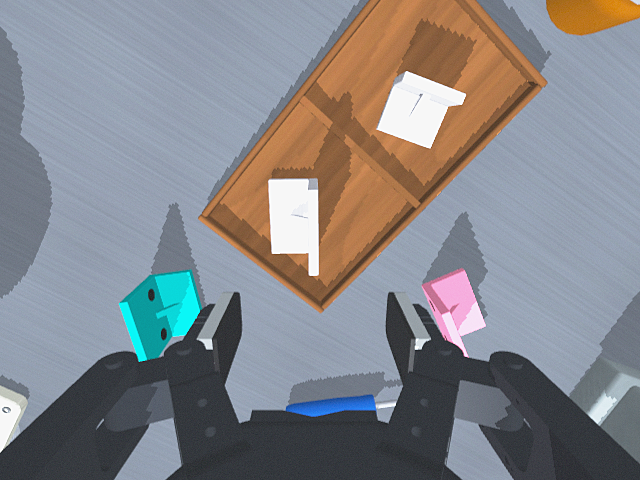

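The bracket's plate top runs from (309–319,179) to (308–319,276), and the foot is on the left. The bored side is on +tool x, as planned.

```bash
python3 - <<'E'
from h import *
np.set_printoptions(precision=4,suppress=True)
c=pickle.load(open("w4.pkl","rb"))
B=np.array([ray(c,p,.066) for p in [(309,179),(319,179),(319.5,276),(308.5,276)]])
m=B.mean(0);y=B[0]+B[1]-B[2]-B[3];print("plate",m,np.degrees(np.arctan2(y[1],y[0])),[np.linalg.norm(B[i]-B[i-1]) for i in range(4)])
F=[ray(c,p,.014) for p in [(268.5,180),(272,253)]];e=F[0]-F[1];print("toe mid",(F[0]+F[1])/2,np.linalg.norm(e),np.degrees(np.arctan2(e[1],e[0])))
print("turq",ray(c,(190,272),.066))
go(m[0],m[1],.054,-58)
E
```

```text
plate [ 0.459  -0.2528  0.066 ] 32.19149443070374 [np.float64(0.07829259545689417), np.float64(0.007410521080536897), np.float64(0.07829761273380244), np.float64(0.008900781584827521)]
toe mid [ 0.4343 -0.221   0.014 ] 0.06928975294963591 32.675033784647525
turq [ 0.3758 -0.1872  0.066 ]
t 8.4833 pos [ 0.4574 -0.2539  0.1969] ang -57.81 tilt 0.0012 w 0.0641 F [0.2 0.1 0.4]
-> cm [-0.02 -0.18 14.29] roll 0.19
```

```bash
python3 -c "
from h import *
go(.456,-.2548,.054,-57.7)"
```

```text
t 8.4833 pos [ 0.4574 -0.2539  0.1969] ang -57.81 tilt 0.0012 w 0.0641 F [0.2 0.1 0.4]
-> cm [-1.000e-02  1.800e-01  1.429e+01] roll -0.11
```

Emit:
play_rows([
  {"translation": [0, 0.2, 3], "roll": 0, "fingers": -0.5},
  {"translation": [0, 0.2, 6], "roll": 0, "fingers": -0.5},
  {"translation": [0, 0.2, 9], "roll": 0, "fingers": -0.5},
  {"translation": [0, 0.2, 11], "roll": 0, "fingers": -0.5},
  {"translation": [0, 0.2, 13], "roll": 0, "fingers": -0.5},
  {"translation": [0, 0.2, 14], "roll": 0, "fingers": -0.5},
  {"translation": [0, 0.2, 14.3], "roll": 0, "fingers": -0.5},
  {"translation": [0, 0.2, 14.3], "roll": 0, "fingers": -0.5},
  {"translation": [0, 0.2, 14.3], "roll": 0, "fingers": -0.5},
  {"translation": [0, 0.2, 14.3], "roll": 0, "fingers": -0.5},
  {"translation": [0, 0.2, 14.3], "roll": 0, "fingers": -0.5},
])

```text
clock: 9.4
eef_pos: [0.4557, -0.2565, 0.0547]
tool_rot: [0.875, -0.484, 0.001, 0.0]
ft_force: [0.5, -0.2, -0.3]
grip_width: 0.0638
```

```bash
python3 -c "
from h import *
go(.456,-.2548,.054,-57.7)"
```

```text
t 9.4 pos [ 0.4557 -0.2565  0.0547] ang -57.95 tilt 0.0029 w 0.0638 F [ 0.5 -0.2 -0.3]
-> cm [-0.13 -0.12  0.07] roll -0.25
```

Close gradually.

Emit:
play_rows([
  {"translation": [-0.1, -0.1, 0.1], "roll": -0.2, "fingers": -0.2},
  {"translation": [-0.1, -0.1, 0.1], "roll": -0.2, "fingers": 0.1},
  {"translation": [-0.1, -0.1, 0.1], "roll": -0.2, "fingers": 0.3},
  {"translation": [-0.1, -0.1, 0.1], "roll": -0.2, "fingers": 0.5},
  {"translation": [-0.1, -0.1, 0.1], "roll": -0.2, "fingers": 0.6},
  {"translation": [-0.1, -0.1, 0.1], "roll": -0.2, "fingers": 0.7},
  {"translation": [-0.1, -0.1, 0.1], "roll": -0.2, "fingers": 0.8},
  {"translation": [-0.1, -0.1, 0.1], "roll": -0.2, "fingers": 1},
  {"translation": [-0.1, -0.1, 0.1], "roll": -0.2, "fingers": 1},
  {"translation": [-0.1, -0.1, 0.1], "roll": -0.2, "fingers": 1},
  {"translation": [-0.1, -0.1, 0.1], "roll": -0.2, "fingers": 1},
  {"translation": [-0.1, -0.1, 0.1], "roll": -0.2, "fingers": 1},
  {"translation": [-0.1, -0.1, 0.1], "roll": -0.2, "fingers": 1},
])

```text
clock: 10.48
eef_pos: [0.4551, -0.2548, 0.0524]
tool_rot: [0.876, -0.483, 0.0, 0.0]
ft_force: [0.3, -1.3, 1.9]
grip_width: 0.007
```

```bash
python3 -c "
from h import *
go(.456,-.2548,.26,-57.7)"
```

```text
t 10.4833 pos [ 0.4551 -0.2548  0.0524] ang -57.76 tilt 0.0004 w 0.0070 F [ 0.3 -1.3  1.9]
-> cm [  0.06  -0.08 -20.76] roll -0.06
```

Emit:
play_rows([
  {"translation": [0, 0, -1], "roll": 0, "fingers": 1},
  {"translation": [0, 0, -3], "roll": 0, "fingers": 1},
  {"translation": [0, 0, -6], "roll": 0, "fingers": 1},
  {"translation": [0, 0, -9], "roll": 0, "fingers": 1},
  {"translation": [0, 0, -12], "roll": 0, "fingers": 1},
  {"translation": [0, 0, -15], "roll": 0, "fingers": 1},
  {"translation": [0, 0, -17], "roll": 0, "fingers": 1},
  {"translation": [0, 0, -18], "roll": 0, "fingers": 1},
  {"translation": [0, 0, -18], "roll": 0, "fingers": 1},
])

```text
clock: 11.23
eef_pos: [0.456, -0.2552, 0.235]
tool_rot: [0.876, -0.483, 0.002, -0.0]
ft_force: [0.4, -0.2, -1.5]
grip_width: 0.0069
```

```bash
python3 -c "
from h import *
go(.634,.116,.2314,10.2)"
```

```text
t 11.2333 pos [ 0.456  -0.2552  0.235 ] ang -57.76 tilt 0.0049 w 0.0069 F [ 0.4 -0.2 -1.5]
-> cm [-21.9  -34.86   0.36] roll -67.96
```

Emit:
play_rows([
  {"translation": [-1, -1.5, 0], "roll": -3, "fingers": 1},
  {"translation": [-2.5, -4, 0], "roll": -8, "fingers": 1},
  {"translation": [-4.4, -7, 0], "roll": -14, "fingers": 1},
  {"translation": [-6.3, -10, 0], "roll": -20, "fingers": 1},
  {"translation": [-8.2, -13, 0], "roll": -26, "fingers": 1},
  {"translation": [-10.1, -16, 0], "roll": -32, "fingers": 1},
  {"translation": [-12, -19, 0], "roll": -38, "fingers": 1},
  {"translation": [-13.9, -22, 0], "roll": -44, "fingers": 1},
  {"translation": [-15.8, -25, 0], "roll": -50, "fingers": 1},
  {"translation": [-17.7, -28, 0], "roll": -56, "fingers": 1},
  {"translation": [-19.5, -31, 0], "roll": -61, "fingers": 1},
  {"translation": [-21, -33.5, 0], "roll": -65, "fingers": 1},
  {"translation": [-21.9, -34.9, 0], "roll": -68, "fingers": 1},
  {"translation": [-21.9, -34.9, 0], "roll": -68, "fingers": 1},
  {"translation": [-21.9, -34.9, 0], "roll": -68, "fingers": 1},
  {"translation": [-21.9, -34.9, 0], "roll": -68, "fingers": 1},
])

```text
clock: 12.57
eef_pos: [0.6322, 0.1162, 0.2304]
tool_rot: [0.996, 0.089, -0.002, 0.0]
ft_force: [-0.3, -0.5, -1.4]
grip_width: 0.0069
```

```bash
python3 -c "
from h import *
go(.634,.116,.1914,10.2)"
```

```text
t 12.5667 pos [0.6322 0.1162 0.2304] ang 10.19 tilt 0.0039 w 0.0069 F [-0.3 -0.5 -1.4]
-> cm [0.19 0.04 3.89] roll -0.01
```

Emit:
play_rows([
  {"translation": [0.1, 0, 1], "roll": 0, "fingers": 1},
  {"translation": [0.1, 0, 2], "roll": 0, "fingers": 1},
  {"translation": [0.1, 0, 3], "roll": 0, "fingers": 1},
  {"translation": [0.1, 0, 3.7], "roll": 0, "fingers": 1},
  {"translation": [0.1, 0, 3.9], "roll": 0, "fingers": 1},
  {"translation": [0.1, 0, 3.9], "roll": 0, "fingers": 1},
  {"translation": [0.1, 0, 3.9], "roll": 0, "fingers": 1},
  {"translation": [0.1, 0, 3.9], "roll": 0, "fingers": 1},
  {"translation": [0.1, 0, 3.9], "roll": 0, "fingers": 1},
])

```text
clock: 13.32
eef_pos: [0.6347, 0.1171, 0.1941]
tool_rot: [0.996, 0.089, 0.001, -0.0]
ft_force: [0.8, 0.7, -1.7]
grip_width: 0.007
```

```bash
python3 - <<'E'
from h import *
from workcell import bot
go(.634,.116,.1914,10.2)
d={n:bot.camera(n) for n in("scene","wrist")}
pickle.dump(d,open("w5.pkl","wb"))
s=d["scene"]["pixels"][170:320,270:470,::-1]
w=d["wrist"]["pixels"][...,::-1]
cv2.imwrite("pics/w5.png",np.vstack([cv2.resize(s,(400,300),interpolation=cv2.INTER_CUBIC),cv2.resize(w,(400,300))]))
E
```

```text
t 13.3167 pos [0.6347 0.1171 0.1941] ang 10.25 tilt 0.0015 w 0.0070 F [ 0.8  0.7 -1.7]
-> cm [-0.09  0.09  0.27] roll 0.05
```

View pics/w5.png

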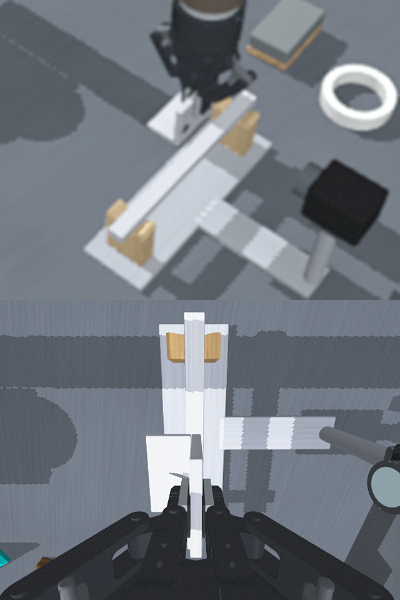

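The bracket is held with its foot away from the camera and the bar is still in its notches. A small final correction, settling, and numeric checks come next.

Emit:
play_rows([
  {"translation": [-0.1, 0.1, 0.2], "roll": 0, "fingers": 1},
  {"translation": [-0.1, 0.1, 0.2], "roll": 0, "fingers": 1},
  {"translation": [-0.1, 0.1, 0.2], "roll": 0, "fingers": 1},
  {"translation": [-0.1, 0.1, 0.2], "roll": 0, "fingers": 1},
  {"translation": [-0.1, 0.1, 0.2], "roll": 0, "fingers": 1},
  {"translation": [-0.1, 0.1, 0.2], "roll": 0, "fingers": 1},
  {"translation": [-0.1, 0.1, 0.2], "roll": 0, "fingers": 1},
  {"translation": [-0.1, 0.1, 0.2], "roll": 0, "fingers": 1},
  {"translation": [-0.1, 0.1, 0.2], "roll": 0, "fingers": 1},
  {"translation": [-0.1, 0.1, 0.2], "roll": 0, "fingers": 1},
  {"translation": [-0.1, 0.1, 0.2], "roll": 0, "fingers": 1},
  {"translation": [-0.1, 0.1, 0.2], "roll": 0, "fingers": 1},
])

```text
clock: 14.42
eef_pos: [0.6335, 0.1158, 0.1913]
tool_rot: [0.996, 0.089, 0.0, -0.0]
ft_force: [0.9, 0.9, -1.6]
grip_width: 0.0069
```

```bash
python3 - <<'E'
from h import *
from workcell import bot
go(.634,.116,.1914,10.2)
print("jvel",np.abs(bot.get_obs()["joint_vel"]).max())
c=bot.camera("wrist");s=bot.camera("scene")
p=bot.get_obs()["eef_pos"]
th=np.radians(10.2);X=np.array([np.cos(th),np.sin(th),0]);Y=np.array([-X[1],X[0],0]);Z=np.array([0,0,1.])
o=p-Z*.0464   # bracket origin predicted
im=c["pixels"][...,::-1].copy();sm=s["pixels"][...,::-1].copy()
z0=cv2.resize(sm[170:260,290:410],(480,360),interpolation=cv2.INTER_CUBIC)
for q in[(.004,-.035,.06),(.004,.035,.06),(-.004,.035,.06),(-.04,.035,.008),(-.04,-.035,.008),(.004,.035,0),(.004,-.035,0)]:
    P=o+q[0]*X+q[1]*Y+q[2]*Z
    cv2.circle(im,tuple(int(v) for v in np.round(proj(c,P))),3,(0,0,255),1)
    a=(proj(s,P)-[290,170]+.5)*4; cv2.circle(z0,tuple(int(v) for v in a),3,(0,0,255),1)
w=cv2.resize(im[180:480,190:430],(288,360))
cv2.imwrite("pics/w6.png",np.hstack([z0,w]))
E
```

```text
t 14.4167 pos [0.6335 0.1158 0.1913] ang 10.24 tilt 0.0000 w 0.0069 F [ 0.9  0.9 -1.6]
-> cm [ 0.06 -0.01 -0.01] roll 0.04
jvel 0.0017828781251032295
```

View pics/w6.png

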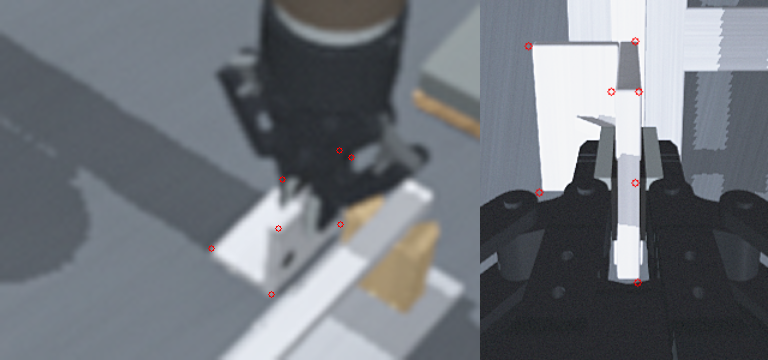

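The predicted bracket corners match both images to about 2 mm, and the arm is still. I'm handing the job in.

```bash
python3 -c "
from workcell import bot
print(bot.job_done())"
```

```text
the job is handed in; nothing more can be done
None
```

I laid the bar in both notches and let go of it. Then I picked the tall bracket from the tray and held it above the middle of the bar, foot away from the camera. I handed the job in at about 14.5 s of the 59 s allowed; no verdict was reported.

**Bar:** the wrist view after release put its centre within about 1 mm of the stand's middle and its direction within about 0.1° of the stand's. Its length scaled correctly at seated height, and later views still showed it in both notches.

**Bracket:**
- Before hand-in the tool stood 0.5 mm from its target, with no measurable tilt and joint speeds under 0.002 rad/s.
- Corner positions predicted from the tool pose matched the wrist and scene images to about 2 mm.
- The face middle is therefore at about 175 mm and centred, with the bored face towards the lens.

**Disagreements:**
- Different views placed the stand 1–3 mm apart along x; I used about the middle of those.
- My first wrist reading of the bracket's plate length was 78 mm instead of 70 mm. I took this to be its shaded end face being included, and the overhead measurement agreed.
- The gripper opening read 1–2 mm under the true thickness on both grasps.
- I did not measure the other objects again afterwards. The moves were planned clear of them, and no unexpected contact force showed.

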